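# Clamp the slide box on the orbital shaker

## Robot

A 6-joint arm with a two-finger parallel gripper is mounted at the origin on a cart in front of the work surface, level with it; the furniture and walls round the work are solid. World frame = base frame: x ahead of the robot, y to its left, z up, the work surface at z = 0. Lengths are in m, angles in rad, forces in N, time in s.
With the tool pointing down it reaches from about 0.3 to 0.875 m from the base axis. Payload 6.4 kg.
Tool frame: the origin (TCP) lies on the centre line of the jaws, within the pads' length; the fingertips stand 22 mm ahead of it and the grasp point (between the pads) lies 3 mm ahead of it; z points along the fingers, y is the line along which they close (so a half turn about z gives the same grasp; the last joint's range is limited). The gripper opens to 85 mm and grips with 20 to 120 N. Pads are 22 mm wide; open, the fingers measure 114 mm over their backs; the gripper's body (76 mm by 85 mm) begins 54 mm behind the grasp point. The pads swing forward as they close: fully open they stand 13 mm farther back than shut.
Start: joints at [-1.331, 0.181, 1.607, -0, 1.354, -0.206], TCP at [0.248, -0.519, 0.253] pointing down, gripper open.
Joint ranges: [-2.99, 2.99], [-0.89, 2.07], [0.3, 2.58], [-1.14, 4.28], [0, 2.63], [-3.12, 3.12]. Speed limits (rad/s): [2.57, 2.57, 3.01, 3.14, 3.14, 3.14].

## Interface

Orientations are given as a unit quaternion [w, x, y, z].
In Python, from bench import ctrl gives the robot as it stands. The module is installed in compiled form; this text tells all that it offers.
- The arm moves only by the tool servo_tool, never from a script. Its argument "commands" is a list of rows, each a list of 3 entries, a list of its own where there are three numbers: the shift along the tool's x, y, z in mm, then the turn about the tool's z in rad, then the finger opening in mm, from 0 to 85.4. In form: [[[dx, dy, dz], turn, jaw], ...]. A call has 1 to 20 rows; each row shifts and turns the commanded pose from where the row before left it, along the tool's axes as they then stand; what a row does not reach is not made up. A row lasts 1/8 s, in which the tool goes at most 62.5 mm and 10.7 degrees, less where a joint would pass 70% of its speed; a pose out of reach is approached as far as the arm can. A call with a gripper value outside its range is refused whole. The fingers move at their own pace and stop on an object; the grip force is fixed at half the most. Time passes only in rows, so rows that do not move let the fingers close. It gives the time, the measured TCP pose, the force, the opening and the grip force at its end, in the units of the state.
- ctrl.get_obs(): the state, without advancing time (a new reading comes with each control period).
- ctrl.camera(name): name is "side" or "top"; returns a dict with "color" (480x640x3 uint8, red, green, blue), "z_map" (480x640 float32, m along the optical axis (not along the pixel's ray), 0 where there is no reading), "fx", "fy", "cx", "cy" (pixels), "R" (3x3) and "t" (3): a world point X has camera coordinates R X + t. Camera axes: x right, y down, z forward; pixel columns grow to the right and rows downward; lengths in m; the calibration is good to about 2 mm. A picture is of the moment at which its call begins.
- ctrl.hand_in(): hands the job in; it is judged then, once.
The state is a dict: "time_s": time; "q": joint angles; "dq": joint speeds; "joint_efforts": joint torques, N m; "eef_pos": TCP position; "eef_rot": TCP orientation; "wrist_force": force on the tool from outside, world axes, zero at the start; "torque": the same for the moment, N m; "opening": opening from 0.0 (shut) to 1.0 (fully open); "grasp_force": force on a finger pad.
Only numpy, scipy, OpenCV 4.12 (cv2) and the standard library are available. Lean on these libraries where they do the work, as an engineer would, in place of code of your own. Each camera call takes 0.05 s, during which the arm holds its last target. There are 200 camera calls.

## Task

Make the slide box fast on the shaker for its run by pushing only, nothing is to be picked up. First push the grey slide box back with the fingertips until it sits fully home against the back stop of its nest, then swing the steel clamp strap over it with the back of a finger until the strap meets its stop, and last push the cam lever all the way down so that the rubber foot clamps the box lid. Leave the small bottle, the lilac bottle and the carton of slides beside the shaker where they stand.

Things in the scene. Friction and masses are not known exactly. Their poses are not given: they have to be found in the camera images.
- shaker: White orbital shaker, fixed, platform 190 x 210 mm (x, y), axes level. Origin: centre of its underside, on the bench; x points from its front panel to its back, y to its left, z up; the other entries use these axes (mm). The box slides on a flat rubber mat with its top at z = 88.
- nest_stop (a point): On the mat at the middle of the back stop's front face: shaker x = 60, y = -35, z = 88. The stop is 22 mm high. Side guides, 14 mm high, run along x with inner faces 55 mm either side of y = -35, from x = -35 to the stop (flared in front to x = -53).
- slide_box: Grey shut slide box, 84 (x) x 100 (y) x 30 mm, loose, about 0.25 kg. Origin: centre of its underside; its axes match the shaker's within a few degrees. Starts in the nest 15 to 45 mm short of the back stop; fully home its origin is at shaker x = 18, y = -35 (within 5), z = 88.
- clamp_strap (a joint): Strap angle about the upright post (rad). 0 = over the box against a hard stop, nose pointing to shaker -y; it grows counter-clockwise from above, at 1.57 the nose points to the back (+x). Starts 1.0 to 1.6; 0.1 N m of friction, stays where left. Steel bar 26 mm wide, 9 thick; with the lever at 0, underside z = 134, top z = 143; nose end 101 mm from the post axis, tail end 25 mm behind it.
- strap_nose (a point): Top of the strap near its nose, on its centre line, 90 mm from the post axis, straight above the foot (a nut and its stem end rise 12 mm above it).
- cam_lever (a joint): Black cam lever (rad). 0 = up, leaning 15 degrees from upright away from the nose; 1.31 = fully down: level, pointing away from the nose, at its stop. Starts 0 to 0.25. It turns in the upright plane along the strap, about the pin at lever_pivot, and goes round with the strap. Takes 3 to 6 N near its end, stays where left; its cam lowers strap and foot by 5.5 mm.
- lever_pivot (a point): Centre of the lever's level pin, on the post axis: shaker x = 18, y = 55, z = 155.5. The post below it is 20 mm thick, its flange 38 mm.
- lever_end (a point): Free end of the cam lever, on its centre line, 90 mm from the pin. The black handle is a bar 16 mm wide and 10 mm thick, reaching from 38 mm from the pin to the end.
- clamp_foot: Sprung rubber foot, 26 mm across, under the strap 90 mm from the post axis. With the lever up it hangs 2 to 3 mm over the box lid, with the lever down it presses on the lid with about 9 N. The origin given lies on the post axis at z = 88 with the lever up, not at the rubber.
- oil_bottle: Bystander: small white bottle with a yellow cap, 26 mm across, 59 mm high, on the bench right of the shaker. Origin: centre of its underside.
- lilac_bottle_2: Bystander: block-shaped lilac bottle, 64 x 52 x 60 mm, on the bench right of the shaker, nearer the front. Origin: centre of its underside.
- slide_pack: Bystander: white carton of glass slides, 28 x 78 x 22 mm, on the bench left of the shaker. Origin: centre of its underside.

How it is judged:
By the outcome, as a careful person would: the job done as asked, in the order asked, and still so for the second after the job is handed in, with the robot touching nothing.
It also fails if it takes over 64 s, if anything falls off the work surface, if the arm or the gripper's body presses on something with over 40 N, if the wrist force passes 120 N, or if a joint passes its speed limit or range.

## Working session

There is one attempt and no reset: what is moved stays moved. The work goes in short steps, Python scripts to look and compute and a tool call to move; the robot and the scene stay as the last step left them, time stands still between calls to the robot, and variables do not carry over. Pictures are saved under pics/ and viewed, at most 10 in all, crops included, and the job is handed in when it is done.

Besides the shell and the picture viewer there is one more tool, called after "Request:" as name(argument=value, ...), one argument or row to a line, values as JSON. servo_tool: Moves the arm, as the interface text tells. Its arguments: {"type":"object","properties":{"commands":{"type":"array"}},"required":["commands"]}

```bash
mkdir -p pics
python3 - <<'E'
from bench import ctrl
import cv2,numpy as np
o=ctrl.get_obs(); print(o)
for n in("side","top"):
    c=ctrl.camera(n); cv2.imwrite(f"pics/{n}0.png",c["color"][:,:,::-1]); np.savez(f"{n}0.npz",**c)
    print(n,c["fx"],c["cx"],c["cy"],c["R"].round(3).tolist(),(-c["R"].T@c["t"]).round(3))
E
```

```text
{'time_s': 0.0, 'q': array([-1.33132949e+00,  1.81546226e-01,  1.60799677e+00,  8.80237399e-06,
        1.35379972e+00, -2.06312811e-01]), 'dq': array([ 9.15924190e-04, -9.34783985e-05,  2.28482227e-03, -7.87174688e-04,
       -3.23735505e-03, -1.33970394e-03]), 'joint_efforts': array([-1.44478276e-03, -4.44880128e+01, -3.51340091e+01, -4.22759704e-04,
        9.08954273e-03, -5.20678284e-06]), 'eef_pos': array([ 0.24780598, -0.51829725,  0.25238663]), 'eef_rot': array([-8.74980629e-04,  9.75262567e-01,  2.21047866e-01, -1.02081611e-05]), 'wrist_force': array([ 0.0799526 , -0.14589709, -0.19480112]), 'torque': array([-0.01037257, -0.03049228, -0.00495329]), 'grasp_force': 0.0, 'opening': 0.9997612466734436}
side 433.2629466557535 320.4067031663079 241.23053741088233 [[1.0, 0.02, -0.01], [-0.001, -0.435, -0.9], [-0.022, 0.9, -0.435]] [ 0.459 -1.028  0.52 ]
top 547.0024449719175 321.8939098840654 236.08770708607588 [[-0.028, -0.999, 0.017], [-0.992, 0.025, -0.125], [0.125, -0.02, -0.992]] [ 0.3   -0.268  1.154]
```

View pics/top0.png

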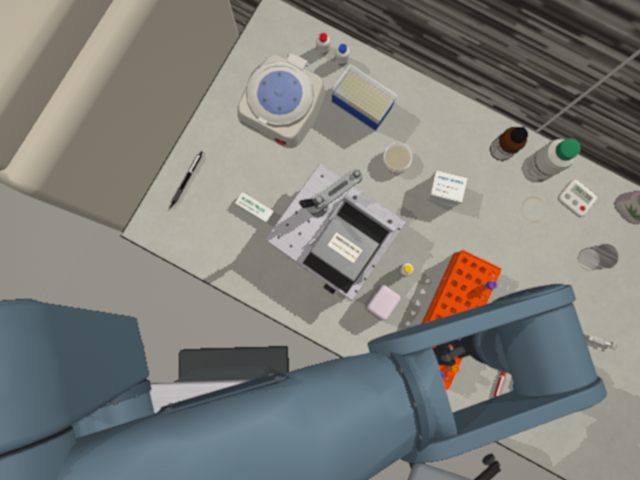

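View pics/side0.png

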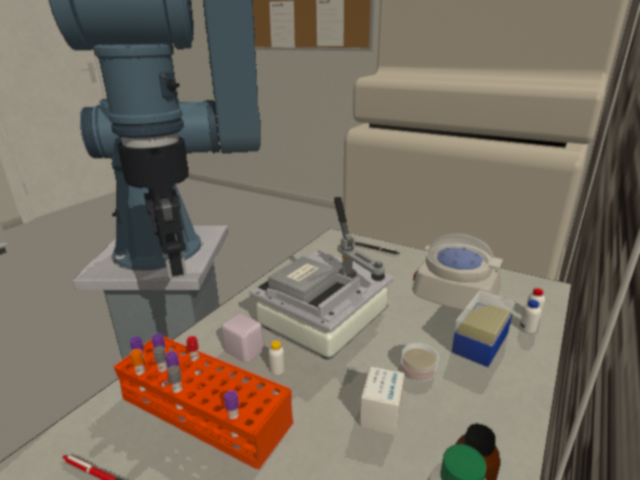

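The shaker is at about (338,232) in the top view, its front panel facing the lower right (knob at (328,290)) and the strap pointing to the upper right, nose at (356,176). In the side view the lever is up at (340,205). Next I'll zoom in.

Run:
```python
import cv2,numpy as np
t=np.load("top0.npz");s=np.load("side0.npz")
a=cv2.resize(t["color"][155:305,260:415,::-1],None,fx=4,fy=4,interpolation=cv2.INTER_CUBIC)
b=cv2.resize(s["color"][190:360,235:405,::-1],None,fx=3.5,fy=3.5,interpolation=cv2.INTER_CUBIC)
cv2.imwrite("pics/a.png",a[:600]);cv2.imwrite("pics/b.png",b[:600])
# height-masked world points from top
z=t["z_map"];v,u=np.mgrid[:480,:640];C=np.stack([(u-t["cx"])/t["fx"]*z,(v-t["cy"])/t["fy"]*z,z],-1)
W=(C-t["t"])@t["R"]; np.save("W.npy",W)
roi=np.zeros(z.shape,bool);roi[150:310,255:420]=1;roi&=z>0
h=W[...,2]
print(np.histogram(h[roi],bins=np.arange(-.01,.26,.006)))
m=roi&(h>.065)&(h<.2)
r=cv2.minAreaRect(W[m][:,:2].astype(np.float32)*1000);print(r)
```

```text
(array([  762, 11508,  2026,    55,    92,   216,   367,   200,    51,
         108,    73,   479,    67,     0,    15,  2165,  4041,   198,
         262,   210,   491,  1911,    37,     5,    97,   564,    37,
          22,    33,    43,    27,    10,     7,     5,     5,    15,
           9,    13,     7,    11,    27,    32,     0,     0]), array([-0.01 , -0.004,  0.002,  0.008,  0.014,  0.02 ,  0.026,  0.032,
        0.038,  0.044,  0.05 ,  0.056,  0.062,  0.068,  0.074,  0.08 ,
        0.086,  0.092,  0.098,  0.104,  0.11 ,  0.116,  0.122,  0.128,
        0.134,  0.14 ,  0.146,  0.152,  0.158,  0.164,  0.17 ,  0.176,
        0.182,  0.188,  0.194,  0.2  ,  0.206,  0.212,  0.218,  0.224,
        0.23 ,  0.236,  0.242,  0.248,  0.254]))
((432.96124267578125, -345.90484619140625), (272.50421142578125, 209.494384765625), 53.52454376220703)
```

View pics/a.png

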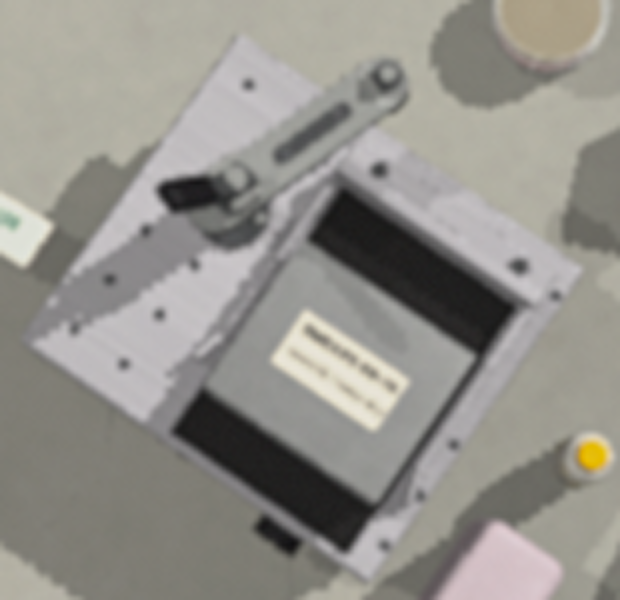

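View pics/b.png

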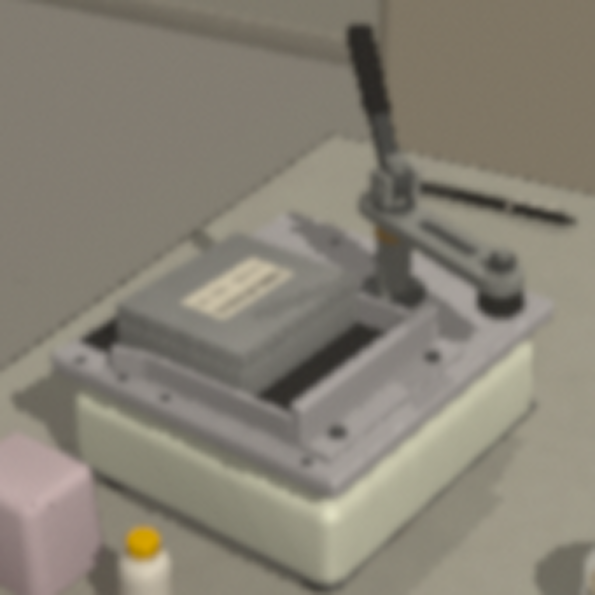

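The crops are clear. In crop a, the box lid is at (203-480, 245-500) with a gap to the back stop, the strap runs from the post at (235,180) to the nose at (385,75), and the lever is at (185,190). Next I'll compute the frame.

```bash
cat > geo.py <<'E'
import cv2,numpy as np
def ray(c,u,v,z):
    R,t=c["R"],c["t"];o=-R.T@t;d=R.T@np.array([(u-c["cx"])/c["fx"],(v-c["cy"])/c["fy"],1]);return o+d*(z-o[2])/d[2]
E
python3 - <<'E'
import cv2,numpy as np
from geo import *
t=dict(np.load("top0.npz"));W=np.load("W.npy");h=W[...,2]
P=np.array([ray(t,260+a/4,155+b/4,.086)[:2]*1000 for a,b in((240,35),(580,270),(368,578),(28,340))])
print("corners",P.round(1),np.linalg.norm(P-np.roll(P,-1,0),axis=1).round(1))
roi=np.zeros(h.shape,bool);roi[150:310,255:420]=1
x=P[0]+P[1]-P[2]-P[3];y=P[0]+P[3]-P[1]-P[2]
yaw1=np.arctan2(x[1],x[0]);yaw2=np.arctan2(-y[0],y[1]);print("yaw",yaw1,yaw2)
def rect(m,n):
    k=cv2.connectedComponentsWithStats(m.astype(np.uint8));i=1+np.argmax(k[2][1:,4]);q=k[1]==i
    r=cv2.minAreaRect(W[q][:,:2].astype(np.float32)*1000);print(n,r,q.sum(),h[q].mean());return q
rect(roi&(h>.076)&(h<.126),"plat+box");
b=rect(roi&(h>.113)&(h<.123),"lid")
s=rect(roi&(h>.136)&(h<.148),"strap")
yaw=(yaw1+yaw2)/2;c=P.mean(0);Rm=np.array([[np.cos(yaw),-np.sin(yaw)],[np.sin(yaw),np.cos(yaw)]])
S=lambda p:(np.asarray(p)[:2]*1000-c)@Rm
print("c",c,"yaw",yaw)
print("lid corners",[S(ray(t,260+a/4,155+b/4,.118)).round(1).tolist() for a,b in((303,245),(480,352),(378,500),(203,392))])
print("post",S(ray(t,260+235/4,155+180/4,.16)),"nose nut",S(ray(t,260+385/4,155+75/4,.155)),"lever tip",S(ray(t,260+170/4,155+195/4,.24)))
print("stop top inner ends",[S(ray(t,260+a/4,155+b/4,.110)).round(1).tolist() for a,b in((340,180),(528,300))])
v=(roi&(h>.2));print("lever pts",S(W[v].mean(0)),h[v].mean(), h[v].max(), S(W[v][h[v].argmax()]))
for n,a,b in(("oil",590,455),):print(n,S(ray(t,260+a/4,155+b/4,.059)),ray(t,260+a/4,155+b/4,.059))
E
```

```text
corners [[ 580.  -289.5]
 [ 456.8 -454.6]
 [ 308.3 -344.3]
 [ 428.9 -181.3]] [205.9 185.  202.8 185.8]
yaw -0.6302317324314463 -0.6389275984132952
plat+box ((443.6684875488281, -315.298095703125), (210.5496063232422, 190.32754516601562), 53.520816802978516) 9326 0.09588150502282543
lid ((406.84002685546875, -330.50494384765625), (99.88090515136719, 85.3237533569336), 54.0291633605957) 2299 0.11789713263764194
strap ((512.5789184570312, -313.020263671875), (26.823789596557617, 125.09349060058594), 34.8121223449707) 670 0.1421248600435112
c [ 443.51418886 -317.44569532] yaw -0.6345796654223708
lid corners [[18.7, 15.2], [24.6, -83.5], [-61.5, -83.3], [-66.8, 14.0]]
post [19.1079433  55.75856127] nose nut [101.11101742  27.26856572] lever tip [-15.22663305  66.52561211]
stop top inner ends [[56.6, 19.1], [60.1, -88.8]]
lever pts [-71.9231446   13.85837043] 0.6524651249011674 1.154447712794583 [-145.27121615  -45.42599196]
oil [  22.72285111 -160.23968062] [ 0.36681704 -0.45996106  0.059     ]
```

Request:
servo_tool(
  commands=[
    [[32, -26, 0], 0, 50],
    [[32, -26, 0], 0, 50],
    [[32, -26, 0], 0, 50],
    [[32, -26, 0], 0, 50],
    [[32, -27, 0], 0, 50],
    [[33, -27, 0], 0, 50],
    [[0, 0, 0], -0.1716, 50],
    [[0, 0, 0], -0.1716, 50],
    [[0, 0, 0], -0.1716, 50],
    [[0, 0, 0], -0.1716, 50],
    [[0, 0, 0], -0.1716, 50],
    [[0, 0, 0], -0.1716, 50],
    [[0, 0, 0], -0.1716, 50],
    [[0, 0, 0], -0.1716, 50],
    [[0, 0, 0], -0.1716, 50],
    [[0, 0, 0], -0.1716, 50],
    [[0, 0, 0], -0.1716, 50],
    [[0, 0, 0], -0.1716, 50],
    [[0, 0, 0], 0, 50],
  ],
)

```text
time_s: 2.48
eef_pos: [0.3538, -0.2928, 0.253]
eef_rot: [-0.0, 0.314, 0.95, 0.0]
wrist_force: [1.0, 0.2, -0.7]
opening: 0.586
grasp_force: 0.0
```

```bash
cat >> geo.py <<'E'
C=np.array([443.7,-315.5]);YAW=-.6367;RM=np.array([[np.cos(YAW),-np.sin(YAW)],[np.sin(YAW),np.cos(YAW)]])
def sh(p): return (np.asarray(p)[:2]*1000-C)@RM
def state():
    from bench import ctrl
    o=ctrl.get_obs();w,x,y,z=o["eef_rot"];a=2*np.arctan2(y,x)
    print("t",o["time_s"],"shaker xy",sh(o["eef_pos"]).round(1),"z",(o["eef_pos"][2]*1000).round(1),"beta",((a-YAW)%(2*np.pi)).round(4),"quat",o["eef_rot"].round(4),"F(shaker)",(o["wrist_force"][:2]@RM).round(2),o["wrist_force"][2].round(2),"open",o["opening"],"q6",o["q"][5].round(2))
E
python3 -c "import geo;geo.state()"
```

```text
t 2.475 shaker xy [-85.8 -35.2] z 253.0 beta 3.1402 quat [-3.000e-04  3.137e-01  9.495e-01  2.000e-04] F(shaker) [0.69 0.73] -0.69 open 0.5858855040343169 q6 -1.88
```

Request:
servo_tool(
  commands=[
    [[0, 0, 35], 0, 50],
    [[0, 0, 35], 0, 50],
    [[0, 0, 30], 0, 50],
    [[0, 0, 22], 0, 50],
    [[0, 0, 15], 0, 50],
    [[0, 0, 0], 0, 50],
    [[-5, 0, 0], 0, 50],
    [[-5, 0, 0], 0, 50],
    [[-4, 0, 0], 0, 50],
    [[-4, 0, 0], 0, 50],
    [[-4, 0, 0], 0, 50],
    [[0, 0, 0], 0, 50],
  ],
)

```text
time_s: 3.98
eef_pos: [0.3721, -0.3065, 0.1163]
eef_rot: [0.0, 0.313, 0.95, -0.0]
wrist_force: [-1.0, 0.9, 0.1]
opening: 0.59
grasp_force: 0.3
```

Run:
```python
import geo,cv2;geo.state()
from bench import ctrl
c=ctrl.camera("side");cv2.imwrite("pics/c.png",cv2.resize(c["color"][170:350,225:405,::-1],None,fx=3.3,fy=3.3,interpolation=cv2.INTER_CUBIC))
```

```text
t 3.975 shaker xy [-62.9 -35.3] z 116.3 beta 3.1417 quat [ 5.000e-04  3.130e-01  9.498e-01 -2.000e-04] F(shaker) [-1.35  0.09] 0.11 open 0.5895599828516697 q6 -1.87
```

View pics/c.png

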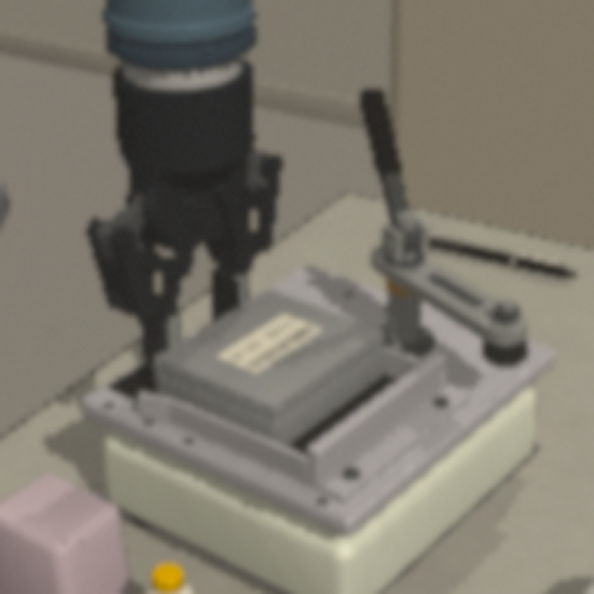

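Both fingertips, near (155,350) and (230,300), are against the box's front face and the box is sliding square. I'll keep pushing.

Request:
servo_tool(
  commands=[
    [[-4, 0, 0], 0, 50],
    [[-4, 0, 0], 0, 50],
    [[-4, 0, 0], 0, 50],
    [[-4, 0, 0], 0, 50],
    [[-4, 0, 0], 0, 50],
    [[-3, 0, 0], 0, 50],
    [[-2, 0, 0], 0, 50],
    [[-1, 0, 0], 0, 50],
    [[0, 0, 0], 0, 50],
  ],
)

```text
time_s: 5.15
eef_pos: [0.3927, -0.3217, 0.1163]
eef_rot: [0.0, 0.313, 0.95, -0.0]
wrist_force: [-1.2, 0.3, -0.7]
opening: 0.587
grasp_force: 0.4
```

```bash
python3 -c "import geo;geo.state()"
```

```text
t 5.15 shaker xy [-37.4 -35.3] z 116.3 beta 3.1417 quat [ 2.000e-04  3.130e-01  9.498e-01 -1.000e-04] F(shaker) [-1.19 -0.47] -0.74 open 0.587492158419017 q6 -1.85
```

Request:
servo_tool(
  commands=[
    [[-1, 0, 0], 0, 50],
    [[-1, 0, 0], 0, 50],
    [[-1, 0, 0], 0, 50],
    [[0, 0, 0], 0, 50],
  ],
)

```text
time_s: 5.65
eef_pos: [0.3951, -0.3234, 0.1163]
eef_rot: [0.0, 0.313, 0.95, -0.0]
wrist_force: [-1.8, 1.5, 0.2]
opening: 0.586
grasp_force: 0.9
```

Request:
servo_tool(
  commands=[
    [[-1, 0, 0], 0, 50],
    [[0, 0, 0], 0, 50],
  ],
)

```text
time_s: 5.9
eef_pos: [0.3951, -0.3235, 0.1163]
eef_rot: [-0.001, 0.313, 0.95, 0.0]
wrist_force: [-5.9, 3.5, 4.6]
opening: 0.588
grasp_force: 3.4
```

Request:
servo_tool(
  commands=[
    [[-1, 0, 0], 0, 50],
    [[0, 0, 0], 0, 50],
  ],
)

```text
time_s: 6.15
eef_pos: [0.3951, -0.3235, 0.1163]
eef_rot: [-0.002, 0.313, 0.95, 0.001]
wrist_force: [-9.8, 5.9, 8.9]
opening: 0.583
grasp_force: 5.7
```

Request:
servo_tool(
  commands=[
    [[-1, 0, 0], 0, 50],
    [[0, 0, 0], 0, 50],
  ],
)

```text
time_s: 6.4
eef_pos: [0.3952, -0.3235, 0.1163]
eef_rot: [-0.003, 0.313, 0.95, 0.001]
wrist_force: [-13.2, 9.1, 13.3]
opening: 0.588
grasp_force: 8.0
```

Request:
servo_tool(
  commands=[
    [[7, 0, 0], 0, 50],
    [[7, 0, 0], 0, 50],
    [[0, 0, -28], 0, 0],
    [[0, 0, -28], 0, 0],
    [[0, 0, -28], 0, 0],
    [[0, 0, 0], 0, 0],
    [[-36, 0, 0], 0, 0],
    [[-37, 0, 0], 0, 0],
    [[-37, 0, 0], 0, 0],
    [[-36, 0, 0], 0, 0],
    [[0, 27, 0], 0, 0],
    [[0, 27, 0], 0, 0],
    [[0, 27, 0], 0, 0],
    [[0, 27, 0], 0, 0],
    [[0, 0, 0], 0.163, 0],
    [[0, 0, 0], 0.163, 0],
    [[0, 0, 0], 0, 0],
  ],
)

```text
time_s: 8.52
eef_pos: [0.5673, -0.3163, 0.1986]
eef_rot: [-0.001, 0.462, 0.887, 0.0]
wrist_force: [0.9, 0.7, 1.0]
opening: -0.001
grasp_force: 0.0
```

Run:
```python
import geo,cv2,numpy as np;geo.state()
from bench import ctrl
o=[]
for n,(a,b) in(("side",(160,235)),("top",(155,250))):
    c=ctrl.camera(n);o.append(cv2.resize(c["color"][a:a+180,b:b+170,::-1],(400,424),interpolation=cv2.INTER_CUBIC))
cv2.imwrite("pics/d.png",np.hstack(o))
```

```text
t 8.525 shaker xy [99.9 72.8] z 198.6 beta 2.8173 quat [-9.000e-04  4.622e-01  8.868e-01  2.000e-04] F(shaker) [0.29 1.05] 1.02 open -0.0006744711092980108 q6 -1.3
```

View pics/d.png

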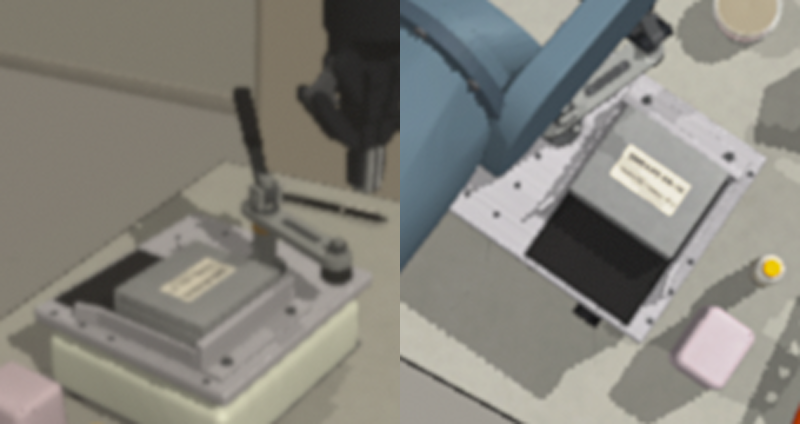

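The box now sits against the back stop with no gap, and the finger is beside the strap on its left. I'll lower it and swing the strap.

Request:
servo_tool(
  commands=[
    [[0, 0, 20], 0, 0],
    [[0, 0, 20], 0, 0],
    [[0, 0, 10], 0, 0],
    [[0, -7, 0], 0, 0],
    [[0, -7, 0], 0, 0],
    [[-1.6, -4.4, 0], 0.06, 0],
    [[-1.6, -4.4, 0], 0.06, 0],
    [[-1.6, -4.4, 0], 0.06, 0],
    [[-1.6, -4.4, 0], 0.06, 0],
    [[-1.6, -4.4, 0], 0.06, 0],
    [[0, 0, 0], 0, 0],
  ],
)

```text
time_s: 10.0
eef_pos: [0.5405, -0.3429, 0.1513]
eef_rot: [0.001, 0.59, 0.807, -0.0]
wrist_force: [0.2, 0.5, -0.1]
opening: 0.003
grasp_force: 0.0
```

Run:
```python
import geo,cv2,numpy as np;geo.state()
from bench import ctrl
o=[]
for n,(a,b) in(("side",(160,235)),("top",(155,250))):
    c=ctrl.camera(n);o.append(cv2.resize(c["color"][a:a+180,b:b+170,::-1],(400,424),interpolation=cv2.INTER_CUBIC))
cv2.imwrite("pics/e.png",np.hstack(o))
```

```text
t 10.0 shaker xy [94.1 35.6] z 151.3 beta 2.5156 quat [ 8.000e-04  5.902e-01  8.072e-01 -2.000e-04] F(shaker) [-0.17  0.55] -0.14 open 0.00309873545031716 q6 -1.06
```

View pics/e.png

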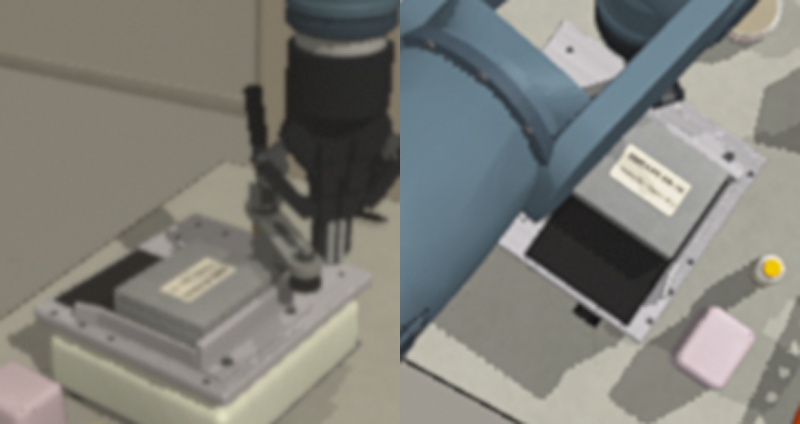

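The strap follows the finger, nose now at (300,265) in the side view, and everything else is clear. I'll continue the arc.

Request:
servo_tool(
  commands=[
    [[-1.6, -4.4, 2], 0.06, 0],
    [[-1.6, -4.4, 0], 0.06, 0],
    [[-1.6, -4.4, 0], 0.06, 0],
    [[-1.6, -4.4, 0], 0.06, 0],
    [[-1.6, -4.4, 0], 0.06, 0],
    [[-1.6, -4.4, 0], 0.06, 0],
    [[-1.6, -4.4, 0], 0.06, 0],
    [[-1.6, -4.4, 0], 0.06, 0],
    [[-1.6, -4.4, 0], 0.06, 0],
    [[-1.6, -4.4, 0], 0.06, 0],
    [[-1.6, -4.4, 0], 0.06, 0],
    [[-1.6, -4.4, 0], 0.06, 0],
    [[-1.6, -4.4, 0], 0.06, 0],
    [[-1.6, -4.4, 0], 0.06, 0],
    [[0, 0, 0], 0, 0],
  ],
)

```text
time_s: 11.98
eef_pos: [0.4793, -0.359, 0.1487]
eef_rot: [0.0, 0.868, 0.497, 0.0]
wrist_force: [0.8, -0.3, -1.0]
opening: -0.001
grasp_force: 0.0
```

```bash
python3 -c "import geo;geo.state()"
```

```text
t 11.975 shaker xy [ 54.5 -13.9] z 148.7 beta 1.6769 quat [3.000e-04 8.678e-01 4.970e-01 0.000e+00] F(shaker) [0.76 0.25] -1.01 open -0.0012291122700400301 q6 -0.31
```

Request:
servo_tool(
  commands=[
    [[-1.4, -3.9, 0], 0.053, 0],
    [[-1.4, -3.9, 0], 0.053, 0],
    [[0, 0, 0], 0, 0],
  ],
)

```text
time_s: 12.35
eef_pos: [0.4712, -0.3572, 0.1485]
eef_rot: [0.0, 0.893, 0.451, -0.0]
wrist_force: [-0.2, -0.2, 0.2]
opening: 0.0
grasp_force: 0.0
```

Request:
servo_tool(
  commands=[
    [[0, -1, 0], 0, 0],
    [[0, 0, 0], 0, 0],
  ],
)

```text
time_s: 12.6
eef_pos: [0.4705, -0.3568, 0.1485]
eef_rot: [0.0, 0.893, 0.45, 0.0]
wrist_force: [0.6, -1.4, 0.4]
opening: -0.005
grasp_force: 0.7
```

Request:
servo_tool(
  commands=[
    [[0, -1, 0], 0, 0],
    [[0, 0, 0], 0, 0],
  ],
)

```text
time_s: 12.85
eef_pos: [0.4704, -0.3567, 0.1486]
eef_rot: [0.001, 0.893, 0.45, 0.001]
wrist_force: [5.2, -3.5, -1.7]
opening: 0.002
grasp_force: 2.8
```

```bash
python3 -c "import geo;geo.state()"
```

```text
t 12.85 shaker xy [ 45.9 -17.3] z 148.6 beta 1.5699 quat [1.400e-03 8.931e-01 4.499e-01 5.000e-04] F(shaker) [6.23 0.27] -1.69 open 0.0022830375087184796 q6 -0.21
```

Request:
servo_tool(
  commands=[
    [[0, -1, 0], 0, 0],
    [[0, 0, 0], 0, 0],
  ],
)

```text
time_s: 13.1
eef_pos: [0.4702, -0.3566, 0.1488]
eef_rot: [0.002, 0.893, 0.45, 0.001]
wrist_force: [6.4, -6.2, -3.6]
opening: -0.001
grasp_force: 4.4
```

Request:
servo_tool(
  commands=[
    [[0, 7, 0], 0, 0],
    [[0, 8, 0], 0, 0],
    [[0, 0, -30], 0, 0],
    [[0, 0, -35], 0, 0],
    [[0, 0, -33], 0, 0],
    [[0, -20, 0], 0, 0],
    [[0, -20, 0], 0, 0],
    [[0, 0, 0], 0, 0],
  ],
)

```text
time_s: 14.1
eef_pos: [0.4482, -0.3399, 0.2463]
eef_rot: [-0.0, 0.893, 0.45, -0.0]
wrist_force: [-0.2, -0.5, -0.1]
opening: -0.001
grasp_force: 0.0
```

Run:
```python
import geo,cv2,numpy as np;geo.state()
from bench import ctrl
o=[]
for n,(a,b) in(("side",(160,235)),("top",(155,250))):
    c=ctrl.camera(n);o.append(cv2.resize(c["color"][a:a+180,b:b+170,::-1],(400,424),interpolation=cv2.INTER_CUBIC))
cv2.imwrite("pics/f.png",np.hstack(o))
```

```text
t 14.1 shaker xy [ 18.1 -16.9] z 246.3 beta 1.5697 quat [-5.000e-04  8.931e-01  4.498e-01 -1.000e-04] F(shaker) [ 0.12 -0.54] -0.12 open -0.0011939420875902848 q6 -0.22
```

View pics/f.png

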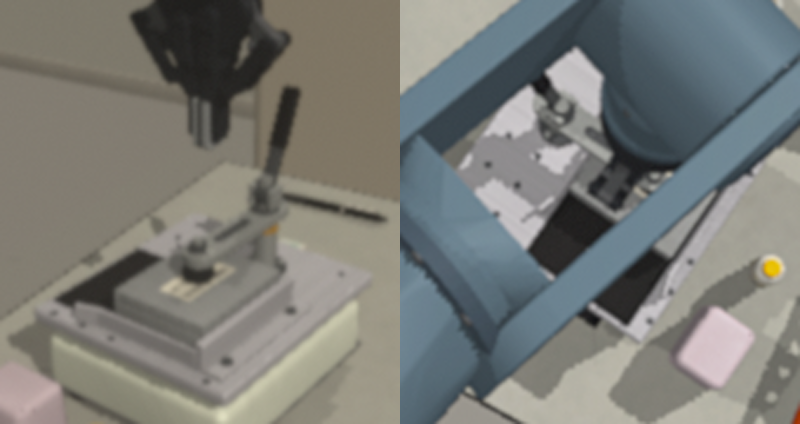

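The strap lies across the lid with its foot at (198,262), and the lever leans left, top at (290,95). Now I'll push the lever over.

Request:
servo_tool(
  commands=[
    [[22, 0, 0], 0, 0],
    [[22, 0, 0], 0, 0],
    [[15, 0, 0], 0, 0],
    [[8, 0, 0], 0, 0],
    [[7, 0, 0], 0, 0],
    [[5.9, 0, 1.4], 0, 0],
    [[5.8, 0, 1.9], 0, 0],
    [[5.6, 0, 2.4], 0, 0],
    [[5.4, 0, 2.9], 0, 0],
    [[5.1, 0, 3.4], 0, 0],
    [[4.8, 0, 3.8], 0, 0],
    [[4.4, 0, 4.2], 0, 0],
    [[0, 0, 0], 0, 0],
  ],
)

```text
time_s: 15.82
eef_pos: [0.5148, -0.2507, 0.2255]
eef_rot: [-0.0, 0.893, 0.45, -0.0]
wrist_force: [0.1, -0.4, -0.3]
opening: -0.0
grasp_force: 0.0
```

Run:
```python
import geo,cv2,numpy as np;geo.state()
from bench import ctrl
c=ctrl.camera("side");cv2.imwrite("pics/g.png",cv2.resize(c["color"][160:340,235:405,::-1],(500,530),interpolation=cv2.INTER_CUBIC))
```

```text
t 15.825 shaker xy [18.6 94.3] z 225.5 beta 1.5702 quat [-5.00e-04  8.93e-01  4.50e-01 -1.00e-04] F(shaker) [ 0.31 -0.23] -0.26 open -0.00014328896593443388 q6 -0.02
```

View pics/g.png

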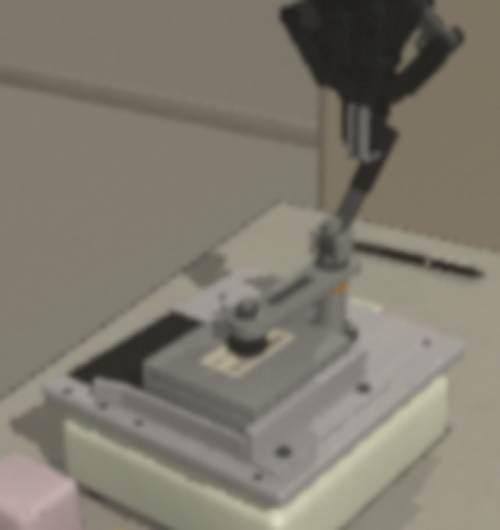

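The lever has tipped with the finger, tip now at (390,130). I'll go on along the arc.

Request:
servo_tool(
  commands=[
    [[4.1, 0, 4.6], 0, 0],
    [[3.7, 0, 4.9], 0, 0],
    [[3.2, 0, 5.2], 0, 0],
    [[2.7, 0, 5.5], 0, 0],
    [[2.2, 0, 5.7], 0, 0],
    [[1.8, 0, 5.9], 0, 0],
    [[1.2, 0, 4], 0, 0],
    [[0.4, 0, 3], 0, 0],
    [[0.3, 0, 2.5], 0, 0],
    [[0, 0, 0], 0, 0],
  ],
)

```text
time_s: 17.12
eef_pos: [0.5262, -0.2357, 0.1846]
eef_rot: [0.0, 0.893, 0.45, -0.0]
wrist_force: [0.3, 0.8, 1.3]
opening: 0.003
grasp_force: 0.4
```

```bash
python3 -c "import geo;geo.state()"
```

```text
t 17.125 shaker xy [ 18.9 113.2] z 184.6 beta 1.5697 quat [ 0.000e+00  8.931e-01  4.498e-01 -3.000e-04] F(shaker) [-0.26  0.79] 1.25 open 0.003285300093565658 q6 0.01
```

Request:
servo_tool(
  commands=[
    [[0, 0, 1], 0, 0],
    [[0, 0, 1], 0, 0],
    [[0, 0, 0], 0, 0],
  ],
)

```text
time_s: 17.5
eef_pos: [0.5263, -0.2356, 0.183]
eef_rot: [0.0, 0.893, 0.45, -0.0]
wrist_force: [0.4, 0.8, 2.6]
opening: -0.001
grasp_force: 1.4
```

Request:
servo_tool(
  commands=[
    [[0, 0, 1], 0, 0],
    [[0, 0, 0], 0, 0],
  ],
)

```text
time_s: 17.75
eef_pos: [0.5264, -0.2356, 0.1824]
eef_rot: [0.0, 0.893, 0.45, -0.0]
wrist_force: [-1.5, 2.1, 5.7]
opening: -0.003
grasp_force: 2.8
```

Request:
servo_tool(
  commands=[
    [[0, 0, 1], 0, 0],
    [[0, 0, 0], 0, 0],
  ],
)

```text
time_s: 18.0
eef_pos: [0.5265, -0.2356, 0.1822]
eef_rot: [0.0, 0.893, 0.45, 0.0]
wrist_force: [-3.1, 3.6, 11.2]
opening: 0.001
grasp_force: 5.4
```

Request:
servo_tool(
  commands=[
    [[0, 0, 1], 0, 0],
    [[0, 0, 0], 0, 0],
  ],
)

```text
time_s: 18.25
eef_pos: [0.5266, -0.2356, 0.1821]
eef_rot: [0.0, 0.893, 0.45, 0.0]
wrist_force: [-4.1, 4.8, 15.7]
opening: 0.004
grasp_force: 7.9
```

Request:
servo_tool(
  commands=[
    [[0, 0, -3], 0, 0],
    [[0, 0, -10], 0, 0],
    [[0, 0, -30], 0, 0],
    [[0, 0, -40], 0, 0],
    [[0, 30, -20], 0, 0],
    [[0, 50, 0], 0, 0],
    [[0, 50, 0], 0, 0],
    [[0, 0, 0], 0, 0],
  ],
)

```text
time_s: 19.25
eef_pos: [0.6318, -0.3148, 0.28]
eef_rot: [-0.001, 0.893, 0.449, -0.001]
wrist_force: [-1.1, 0.7, -1.5]
opening: 0.001
grasp_force: 0.0
```

Run:
```python
import geo,cv2,numpy as np;geo.state()
from bench import ctrl
o=[]
for n,(a,b) in(("side",(160,235)),("top",(155,250))):
    c=ctrl.camera(n);o.append(cv2.resize(c["color"][a:a+180,b:b+170,::-1],(400,424),interpolation=cv2.INTER_CUBIC))
cv2.imwrite("pics/h.png",np.hstack(o))
```

```text
t 19.25 shaker xy [150.9 112.4] z 280.0 beta 1.5686 quat [-0.0012  0.8934  0.4493 -0.0009] F(shaker) [-1.3  -0.07] -1.51 open 0.0005782107902399275 q6 0.01
```

View pics/h.png

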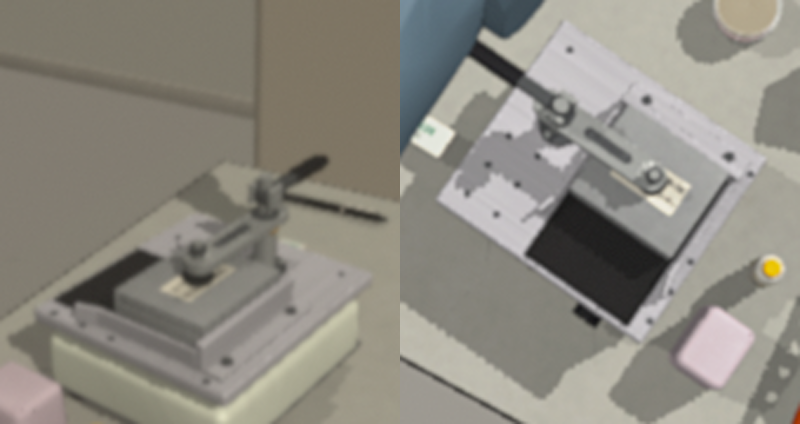

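The box is home, the strap is square over it with the foot on the lid at (655,180), the lever is down level, and the bystanders are undisturbed.

```bash
python3 -c "
from bench import ctrl
print(ctrl.hand_in())"
```

```text
the job is handed in; nothing more can be done
None
```

The slide box is home against its stop, the strap is swung to its stop over the box, and the cam lever is fully down with the foot on the lid; the bystanders were left untouched, and the job was handed in after about 19 s of robot time (no verdict was returned).

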